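Open the sample case's combination lock and present its shackle

TASK

The sample case is locked: turn the dial on its lid until the pointer faces the raised ridge (the open mark), where it clicks in, and only then pull the U-shaped shackle straight up out of the lid. Present the shackle: hold it up in the gripper, still and upright with its legs down, the leg ends at least 100 mm above the lid, and finish while holding it there, with nothing put down or let go. Leave the dial at its open click and the other things where they are.

Things in the scene. Friction and masses are not known exactly. Their poses are not given: they have to be found in the camera images.
- case: Flat square aluminium case, 216 x 216 x 65 mm, fixed to the table. Origin under its centre; x from the carrying handle side to the open mark, y left, z up. Lid top at z = 65 mm. The dial is at the lid's centre; the shackle stands at (0, -85) mm through a steel strap whose top is at z = 68 mm.
- dial (a joint): Dial angle, rad, counter-clockwise from above positive, range -1.35 to 0.75. Clicks at -1.2, -0.6, 0, 0.6 (studs on the lid; the ridge at 0), where a hidden pin drops into a notch: released within 0.09 it snaps in, leaving a click takes about 0.1 N m, turning between them far less. Open only at 0 (within about 0.12), pointer facing the ridge. Starts clockwise of that, -1.3 to -0.5.
- dial_grip (a point): Grip point of the dial, on its vertical axis, 30 mm above the lid. The grip is an upright black bar 48 mm long, 14 mm thick, from 5 to 41 mm above the lid, on a disc of 48 mm diameter. The point's x axis runs along the bar towards the pointer.
- dial_pointer (a point): Tip of the steel pointer nose at the rim of the dial, 35 mm from the dial's axis along the bar; a bright line on the bar's top lies on the pointer's half.
- open_mark (a point): Top centre of the dark raised ridge on the lid (26 x 6 mm, 5 mm high, pointing at the dial), 51 mm from the dial's axis on the far side: the open mark. The other clicks have only small round studs.
- lid_top (a point): Centre of the lid's upper face, on the dial's axis.
- shackle: Loose U-shaped steel shackle, 0.1 to 0.21 kg. Origin mid cross bar: a round bar 10 mm thick, 44 mm long along its x, at z = 105 mm when home; z up. Legs 44 mm apart, 16 mm thick from 25 mm below the bar. The longer leg ends 75 mm below the bar, 35 mm deep in the lid; drawn up 38 mm it is free. Blocked after about 4 mm unless the dial is at 0.
- shackle_foot (a point): End of the longer leg, 75 mm below the cross bar and 22 mm along the shackle's x.
- vial_b: Capped glass vial, 22 mm wide, 44 mm tall, standing at the back left corner of the lid; leave it there. Origin under its centre.
- vial: Capped glass vial, 22 mm wide, 44 mm tall, standing at the front left corner of the lid; leave it there. Origin under its centre.
- label_roll: White roll of labels, 62 mm wide, 25 mm high; bystander. Origin under its centre.
- timer: Round white wind-up timer, 62 mm wide, 34 mm high; bystander. Origin under its centre.
- dropper_bottle: Amber dropper bottle, 33 mm wide, 90 mm tall, left of the case; bystander. Origin under its centre.
- forceps: Steel forceps, 127 x 14 x 8 mm, lying on the table along the right side of the case; bystander. Origin under its centre.

How it is judged:
By the outcome, as a careful person would: the job done as asked, in the order asked, and still so for the second after the job is handed in, while the arm keeps its last pose, push and grip.
It also fails if it takes over 51 s, if anything falls off the work surface, if the arm or the gripper's body presses on something with over 40 N, if the wrist force passes 120 N, or if a joint passes its speed limit or range.

ROBOT

A 6-joint arm with a two-finger parallel gripper is mounted at the origin on a cart in front of the work surface, level with it; the furniture and walls round the work are solid. World frame = base frame: x ahead of the robot, y to its left, z up, the work surface at z = 0. Lengths are in m, angles in rad, forces in N, time in s.
With the tool pointing down it reaches from about 0.25 to 0.775 m from the base axis. Payload 4 kg.
Tool frame: the origin (TCP) lies on the centre line of the jaws, within the pads' length; the fingertips stand 22 mm ahead of it and the grasp point (between the pads) lies 3 mm ahead of it; z points along the fingers, y is the direction in which the jaws open and shut (so a half turn about z gives the same grasp; the last joint's range is limited). The gripper opens to 94 mm and grips with 3 to 60 N. Pads are 16 mm wide; open, the fingers measure 119 mm over their backs; the gripper's body (75 mm by 177 mm) begins 78 mm behind the grasp point.
Start: joints at [-1.372, 0.087, 1.371, -0, 1.684, -0.103], TCP at [0.163, -0.525, 0.228] pointing down, gripper open.
Joint ranges: [-3.1, 3.1], [-0.76, 2.03], [0.27, 2.55], [-1.08, 4.22], [0.17, 2.65], [-2.57, 2.57]. Speed limits (rad/s): [2.79, 2.79, 3.14, 3.14, 3.14, 3.14].

INTERFACE

Orientations are given as [roll, pitch, yaw] about the fixed x, y, z axes, in that order (R = Rz(yaw) Ry(pitch) Rx(roll)).
In Python, from bench import robot gives the robot as it stands. The module is installed in compiled form; this text tells all that it offers.
- The arm moves only by the shell command python3 -m inch 'ROWS'. ROWS is JSON, a list of rows, each an object with "linear": the shift along the world's x, y, z scaled (see below), a list of three; "twist": the turn about the world's z scaled (see below); "gripper": the opening, from 0 (shut) to 1 (fully open). In form: [{"linear": [x, y, z], "twist": twist, "gripper": gripper}, ...]. A call has 1 to 10 rows; each row is the pose to reach, as a shift and turn from the pose commanded when the call began; what a row does not reach only later rows make up. The controller multiplies each number of a shift by 0.1 m and each number of a turn by 60 degrees. A row lasts 1/12 s, in which the tool goes at most 41.7 mm and 7.16 degrees, less where a joint would pass 70% of its speed; a pose out of reach is approached as far as the arm can. A call with a number of a shift or a turn outside -1 to 1 is refused whole. A call with a gripper value outside its range is refused whole. The fingers move at their own pace and stop on an object; the grip force is fixed at half the most. Time passes only in rows, so rows that repeat a pose let the fingers close. It gives the time, the measured TCP pose, the force and the opening at its end, in the units of the state.
- robot.get_obs(): the state, without advancing time (a new reading comes with each control period).
- robot.snapshot(name): name is "scene" or "top"; returns a dict with "image" (384x512x3 uint8, red, green, blue), "depth" (384x512 float32, m along the optical axis (not along the pixel's ray), 0 where there is no reading), "mtx" (3x3 intrinsics, pixels), "k1" (the pictures are not rectified: a ray, as slopes to the right and down, at radius r is drawn at 1 + k1 r^2 times it, then the intrinsics apply), "rvec" (rotation vector, rad) and "tvec" (3), from world to camera coordinates, as OpenCV has them. Camera axes: x right, y down, z forward; pixel columns grow to the right and rows downward; lengths in m; the calibration is good to about 2 mm. A picture is of the moment at which its call begins.
- robot.close_job(): hands the job in, once; it reports no verdict.
The state is a dict: "time": time; "joint_positions": joint angles; "qvel": joint speeds; "joint_torque": joint torques, N m; "tool_pos": TCP position; "ee_rot": TCP orientation; "wrist_force": force on the tool from outside, world axes, zero at the start; "wrist_torque": the same for the moment, N m; "width": finger opening in m.
Only numpy, scipy, OpenCV 4.12 (cv2) and the standard library are available. Lean on these libraries where they do the work, as an engineer would, in place of code of your own. Each camera call takes 0.05 s, during which the arm holds its last target.

## Working session

There is one attempt and no reset: what is moved stays moved. The work goes in short steps, Python scripts to look and compute and a shell command to move; the robot and the scene stay as the last step left them, time stands still between calls to the robot, and variables do not carry over. Pictures are saved under pics/ and viewed, and the job is handed in when it is done.

```bash
mkdir -p pics; cat > h.py <<'E'
import numpy as np, cv2
from bench import robot
def snap(n):
    s=robot.snapshot(n); np.savez(f'{n}.npz',**{k:np.asarray(v) for k,v in s.items()}); return s
def load(n): return dict(np.load(f'{n}.npz'))
def cam(s):
    R,_=cv2.Rodrigues(np.asarray(s['rvec'],float)); t=np.asarray(s['tvec'],float).ravel(); return R,t
def ray(s,u,v):
    K=np.asarray(s['mtx']); d=np.array([(u-K[0,2])/K[0,0],(v-K[1,2])/K[1,1]]); x=d.copy()
    for _ in range(20): x=d/(1+float(s['k1'])*(x@x))
    return np.array([x[0],x[1],1])
def onplane(s,u,v,z):
    R,t=cam(s); c=-R.T@t; r=R.T@ray(s,u,v); return c+r*(z-c[2])/r[2]
def bydepth(s,u,v):
    R,t=cam(s); d=float(s['depth'][int(round(v)),int(round(u))]); return R.T@(ray(s,u,v)*d-t)
def proj(s,p):
    R,t=cam(s); c=R@np.asarray(p)+t; x=c[:2]/c[2]; x=x*(1+float(s['k1'])*(x@x)); K=np.asarray(s['mtx']); return K[0,0]*x[0]+K[0,2],K[1,1]*x[1]+K[1,2]
def save(s,name,crop=None,f=1):
    im=np.asarray(s['image'])[:,:,::-1]
    if crop: im=im[crop[1]:crop[3],crop[0]:crop[2]]
    cv2.imwrite('pics/'+name,cv2.resize(im,None,fx=f,fy=f,interpolation=cv2.INTER_CUBIC))
E
python3 - <<'E'
from h import *
for n in ('scene','top'):
    s=snap(n); save(s,n+'0.png',None,1.5); R,t=cam(s); print(n,-R.T@t,s['mtx'][0][0],s['k1'])
o=robot.get_obs(); print(o)
E
```

```text
scene [-0.18670229  1.23036566  0.75574343] 435.7445551469633 -0.04034022635688431
top [0.24210775 0.17450322 1.5301874 ] 479.8859385543846 -0.07700013504583932
{'time': 0.1, 'joint_positions': array([-1.37209413e+00,  8.78706993e-02,  1.37203775e+00,  1.01221796e-05,
        1.68356641e+00, -1.03123637e-01]), 'qvel': array([-0.00015246,  0.0002431 , -0.00174338, -0.00036842, -0.00059014,
       -0.00152615]), 'joint_torque': array([ 2.34890198e-03, -3.41253448e+01, -3.03301227e+01,  7.19516468e-02,
        3.04750039e-02, -1.01545174e-04]), 'tool_pos': array([ 0.16339843, -0.5247289 ,  0.22646   ]), 'ee_rot': array([-3.13972148e+00, -2.03762677e-04,  3.01826772e-01]), 'wrist_force': array([0.18551604, 0.2730637 , 0.24938212]), 'wrist_torque': array([ 0.0058864 , -0.0010255 ,  0.00419045]), 'width': 0.09405769013205027}
```

View pics/scene0.png

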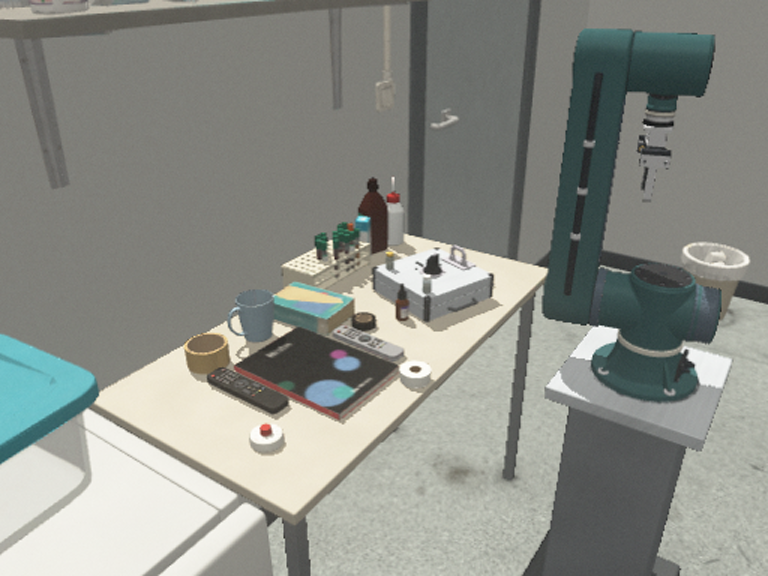

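View pics/top0.png

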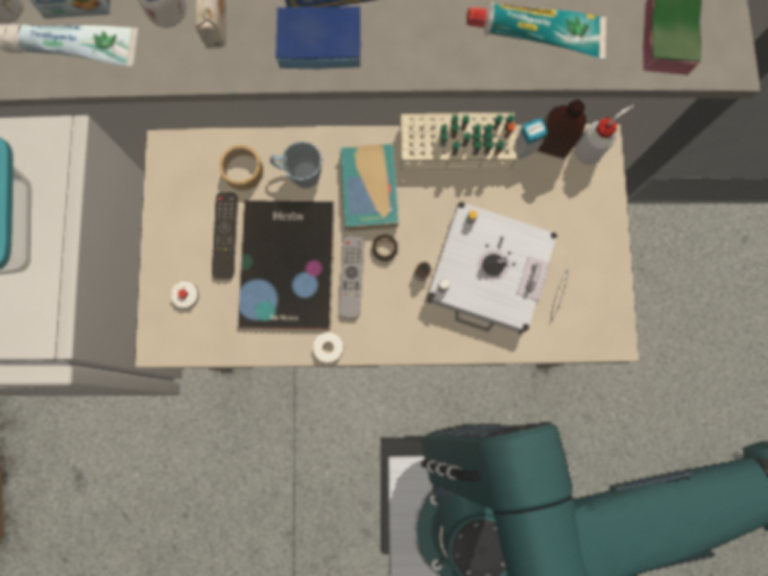

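The top view shows the case at about (328,178) in native pixels, and the arm is clear of it. I'll zoom in.

```bash
python3 - <<'E'
from h import *
s=load('top'); save(s,'top_z.png',(275,125,385,230),7)
s=load('scene'); save(s,'scene_z.png',(240,150,340,220),8)
E
```

```text
(no output)
```

View pics/top_z.png

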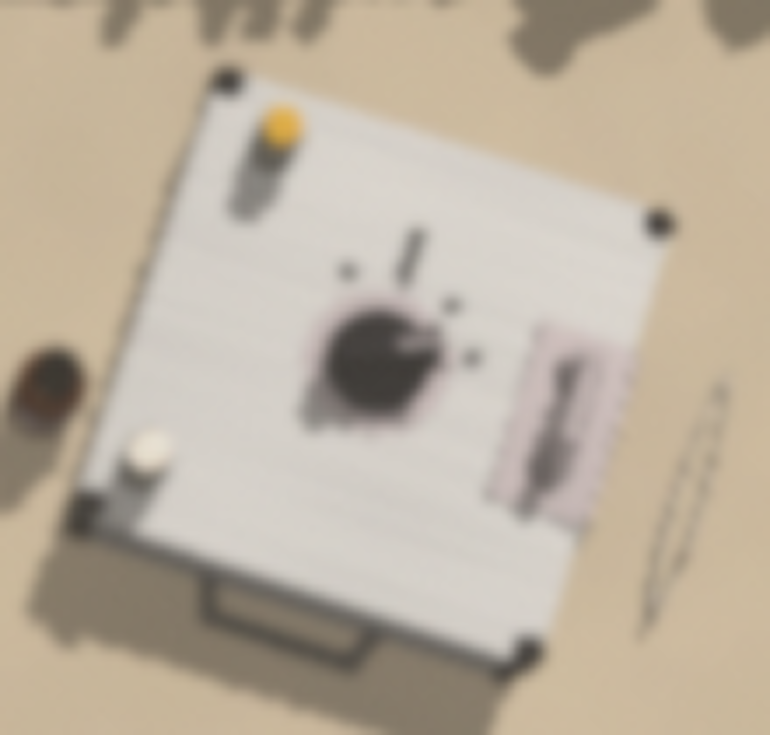

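View pics/scene_z.png

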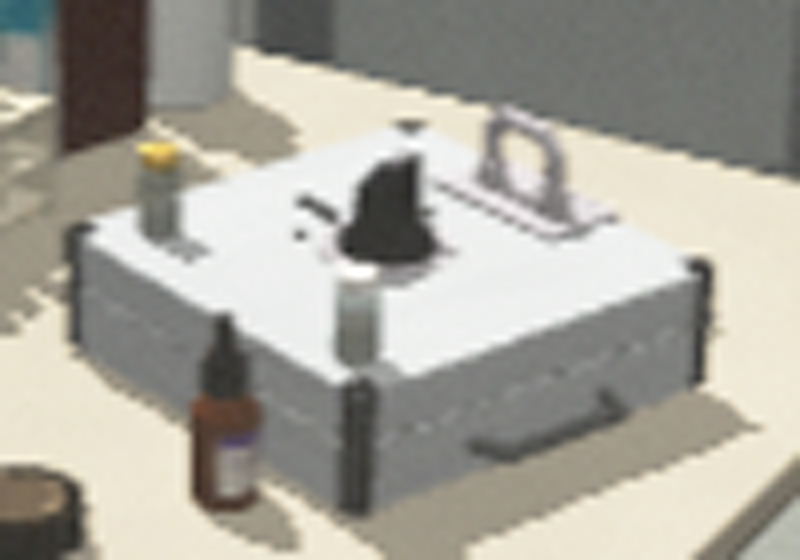

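Top crop: lid corners near (228,82), (660,225), (527,655) and (85,515). The ridge is at (412,257) and the dial at (378,362), with its pointer to the right and slightly up. The strap is at (562,425). Now to measure these.

```bash
python3 - <<'E'
from h import *
s=load('top'); Z=lambda u,v,z:onplane(s,275+(u+.5)/7-.5,125+(v+.5)/7-.5,z)
c=[Z(228,82,.066),Z(660,225,.066),Z(527,655,.066),Z(85,515,.066)]
for p in c: print(np.round(p,4))
print('sides',[round(float(np.linalg.norm(c[i]-c[i-1])),4) for i in range(4)],'centre',np.mean(c,0))
print('edge angles',[np.round(np.degrees(np.arctan2(*(c[a]-c[b])[[1,0]])),1) for a,b in((0,3),(1,2),)],np.degrees(np.arctan2(*(c[3]-c[2])[[1,0]]))-90,np.degrees(np.arctan2(*(c[0]-c[1])[[1,0]]))-90)
r=Z(412,257,.07);print('ridge',r)
# ridge ends, studs
e=Z(420,230,.07)-Z(402,283,.07); print('ridge ang',np.degrees(np.arctan2(e[1],e[0])),np.linalg.norm(e))
for p in((347,271),(452,305),(472,357)): print('stud',Z(*p,.066))
hsv=cv2.cvtColor(s['image'],cv2.COLOR_RGB2HSV)
# lid mask: grey bright
im=s['image'].astype(int); m=((im.min(2)>170)&(im.max(2)-im.min(2)<25)).astype(np.uint8); m[:, :275]=0;m[:,385:]=0;m[:125]=0;m[230:]=0
n,l,st,ce=cv2.connectedComponentsWithStats(m); k=1+np.argmax(st[1:,4]); cn,_=cv2.findContours((l==k).astype(np.uint8),0,2)
h=max(cn,key=cv2.contourArea); print('rect',cv2.minAreaRect(h)); b=cv2.boxPoints(cv2.minAreaRect(h))
b=[onplane(s,*p,.065) for p in b]; print(np.round(b,4),np.mean(b,0))
# lid height via depth
for p in((300,350),(250,300),(378,362),(562,425)):
  print(bydepth(s,275+p[0]/7,125+p[1]/7))
E
```

```text
[ 0.6716 -0.0011  0.066 ]
[ 0.6031 -0.1941  0.066 ]
[ 0.4094 -0.1245  0.066 ]
[0.4741 0.0685 0.066 ]
sides [0.2095, 0.2048, 0.2058, 0.2036] centre [ 0.5395542  -0.06280527  0.066     ]
edge angles [np.float64(-19.4), np.float64(-19.8)] -18.509445527748966 -19.54693145959122
ridge [ 0.58846384 -0.08046081  0.07      ]
ridge ang -20.616703999741944 0.025916054013613247
stud [ 0.5832742  -0.05165232  0.066     ]
stud [ 0.56718386 -0.09819577  0.066     ]
stud [ 0.5433385  -0.10610908  0.066     ]
rect ((328.8999938964844, 176.8000030517578), (69.88632202148438, 66.72406005859375), 18.43494987487793)
[[ 0.4766  0.0731  0.065 ]
 [ 0.6791  0.0012  0.065 ]
 [ 0.6049 -0.2063  0.065 ]
 [ 0.4053 -0.1296  0.065 ]] [ 0.54148284 -0.06542836  0.065     ]
[ 0.54551924 -0.03020677  0.06826053]
[ 0.56923261 -0.00905333  0.06518241]
[ 0.53452023 -0.06066881  0.09363006]
[ 0.50249362 -0.13651509  0.1104898 ]
```

```bash
python3 - <<'E'
from h import *
s=load('top'); 
save(s,'dial.png',(310,155,350,190),20)
s=load('scene'); save(s,'dial_s.png',(270,160,320,195),16)
E
```

```text
(no output)
```

View pics/dial.png

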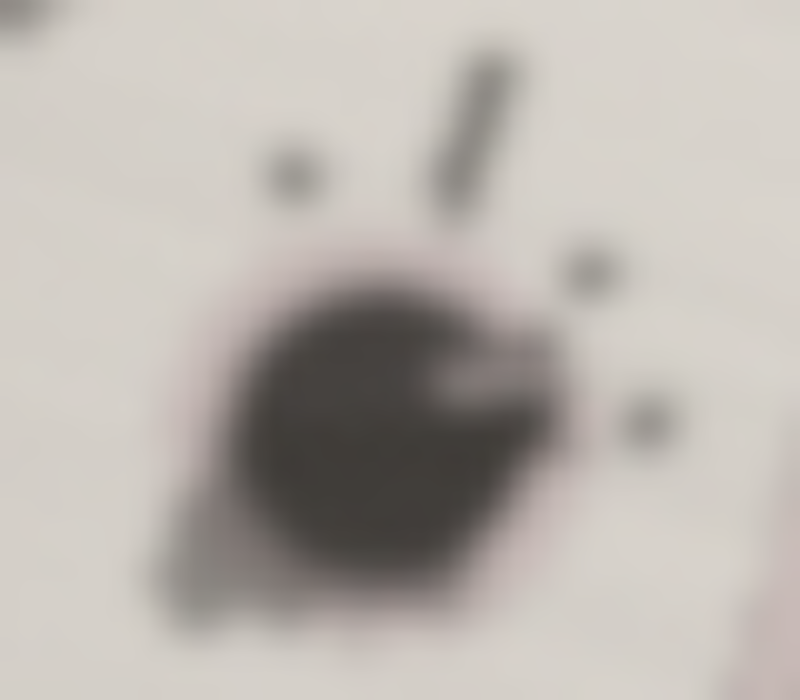

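View pics/dial_s.png

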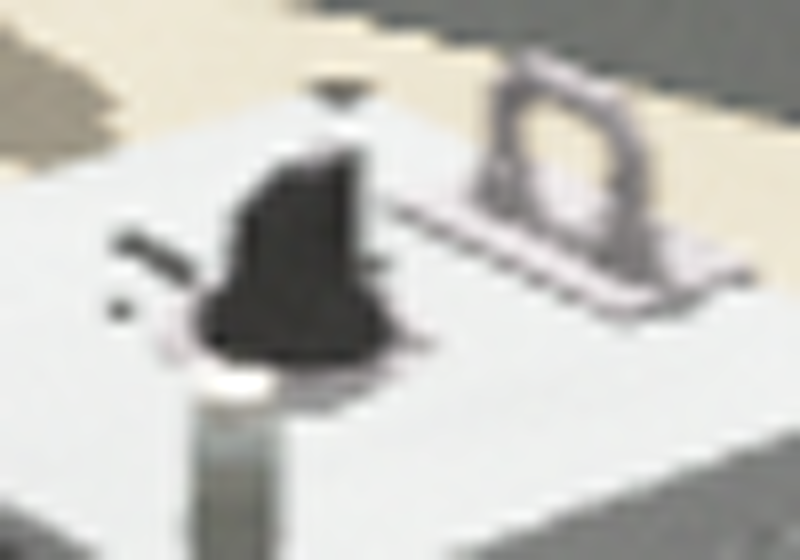

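The bright line runs from (440,385) to (545,362) in the dial crop, studs at (297,177), (590,275) and (648,423). I'll fit the centre to the ridge and studs, then measure the dial angle.

```bash
python3 - <<'E'
from h import *
from scipy.optimize import least_squares
s=load('top'); Z=lambda u,v,z:onplane(s,310+(u+.5)/20-.5,155+(v+.5)/20-.5,z)[:2]
rid=Z(477,130,.07); st=[Z(297,177,.066),Z(590,275,.066),Z(648,423,.066)]
def f(x):
    P=[rid]+st; A=[0,.6,-.6,-1.2]; Rr=[.051,x[3],x[3],x[3]]
    return np.concatenate([[x[0]+r*np.cos(x[2]+a)-p[0],x[1]+r*np.sin(x[2]+a)-p[1]] for p,a,r in zip(P,A,Rr)])
o=least_squares(f,[.54,-.063,-.34,.044]); x=o.x; print(x,np.degrees(x[2]),np.round(o.fun*1000,1))
c=x[:2]
for p in((440,388),(490,375),(545,362)):
    q=Z(*p,.106)-c; print('line',np.round(q,4),np.hypot(*q),'rel',np.arctan2(q[1],q[0])-x[2])
a,b=Z(440,388,.106),Z(545,362,.106); print('line dir rel',np.arctan2(*(b-a)[::-1])-x[2])
R=np.array([[np.cos(x[2]),-np.sin(x[2])],[np.sin(x[2]),np.cos(x[2])]])
print('shackle nominal',c+R@[0,-.085])
print('proj top shackle bar ends')
for d in(-.022,0,.022):
    P=np.r_[c+R@[d,-.085],.105+.005]
    for n in('top','scene'): 
        print(n,proj(load(n),P))
for n in ('top','scene'): print(n,'dial',proj(load(n),np.r_[c,.106]))
E
```

```text
[ 0.54156944 -0.06322136 -0.3417644   0.04275249] -19.581657721803634 [ 0.3  0.  -0.1  0.1 -0.   0.  -0.2 -0.1]
line [-0.001  -0.0035] 0.003614868832464435 rel -1.5109541965930458
line [ 0.0009 -0.0112] 0.01122384069521113 rel -1.1461333531124507
line [ 0.0029 -0.0197] 0.01987572983330533 rel -1.0847427717133045
line dir rel -0.9948714727317007
shackle nominal [ 0.51308169 -0.14330537]
proj top shackle bar ends
top (np.float64(355.2254220695949), np.float64(189.05070010647066))
scene (np.float64(309.2441500811317), np.float64(165.6590515535215))
top (np.float64(357.30702510891035), np.float64(182.27726138000713))
scene (np.float64(305.29043087273493), np.float64(163.843852383518))
top (np.float64(359.3737813223449), np.float64(175.54086191391386))
scene (np.float64(301.4109894312836), np.float64(162.06319616924668))
top dial (np.float64(330.37366095550226), np.float64(173.6132539556507))
scene dial (np.float64(288.166015561726), np.float64(170.23194686400504))
```

Fit residuals are under 0.3 mm. The centre is (0.5416, -0.0632), case yaw -19.6°, and the dial is about 1.03 rad clockwise of open. I'll go to the dial with tool yaw at about 1.77, which leaves joint-6 room to turn it on to 2.80.

```bash
python3 -m inch '[{"linear":[0.25,0.3,0],"twist":0.1,"gripper":1},{"linear":[0.5,0.6,0],"twist":0.2,"gripper":1},{"linear":[0.76,0.92,0],"twist":0.28,"gripper":1},{"linear":[0.76,0.92,0],"twist":0.28,"gripper":1}]'
```

```text
time: 0.43
tool_pos: [0.243, -0.4284, 0.2274]
ee_rot: [-3.14, -0.004, 0.604]
wrist_force: [0.1, -0.0, -0.4]
width: 0.0939
```

```bash
for i in 1; do python3 -m inch '[{"linear":[0.25,0.3,0],"twist":0.1,"gripper":1},{"linear":[0.5,0.6,0],"twist":0.2,"gripper":1},{"linear":[0.76,0.92,0],"twist":0.28,"gripper":1},{"linear":[0.76,0.92,0],"twist":0.28,"gripper":1}]'; done
python3 -m inch '[{"linear":[0.25,0.3,0],"twist":0.1,"gripper":1},{"linear":[0.5,0.6,0],"twist":0.2,"gripper":1},{"linear":[0.76,0.92,0],"twist":0.28,"gripper":1},{"linear":[0.76,0.92,0],"twist":0.28,"gripper":1}]'
python3 -m inch '[{"linear":[0.25,0.3,0],"twist":0.1,"gripper":1},{"linear":[0.5,0.6,0],"twist":0.2,"gripper":1},{"linear":[0.76,0.92,0],"twist":0.28,"gripper":1},{"linear":[0.76,0.92,0],"twist":0.28,"gripper":1},{"linear":[0.76,0.92,0],"twist":0.28,"gripper":1}]'
```

```text
time: 0.77
tool_pos: [0.3189, -0.3364, 0.2274]
ee_rot: [-3.142, -0.004, 0.898]
wrist_force: [0.4, -0.3, 0.3]
width: 0.0942
time: 1.1
tool_pos: [0.3946, -0.2444, 0.2272]
ee_rot: [3.141, -0.004, 1.191]
wrist_force: [-0.3, -0.3, 0.2]
width: 0.0939
time: 1.52
tool_pos: [0.4679, -0.1564, 0.2268]
ee_rot: [-3.14, 0.0, 1.477]
wrist_force: [0.5, 0.1, -0.2]
width: 0.094
```

```bash
python3 -m inch '[{"linear":[0.25,0.3,0],"twist":0.1,"gripper":1},{"linear":[0.5,0.6,0],"twist":0.2,"gripper":1},{"linear":[0.74,0.93,0],"twist":0.28,"gripper":1},{"linear":[0.74,0.93,0],"twist":0.28,"gripper":1},{"linear":[0.74,0.93,0],"twist":0.28,"gripper":1},{"linear":[0.74,0.93,0],"twist":0.28,"gripper":1}]'
python3 - <<'E'
from h import *
print(robot.get_obs()['joint_positions'])
s=snap('top'); save(s,'t1.png',(275,125,385,230),7); s=snap('scene'); save(s,'s1.png',(220,100,350,220),6)
E
```

```text
time: 2.02
tool_pos: [0.5408, -0.0659, 0.2271]
ee_rot: [-3.14, 0.001, 1.765]
wrist_force: [0.5, -0.5, 0.5]
width: 0.0944
[-2.24632685e-01  7.65644203e-02  1.38280967e+00 -1.14342611e-03
  1.68315594e+00 -4.18825564e-01]
```

View pics/s1.png

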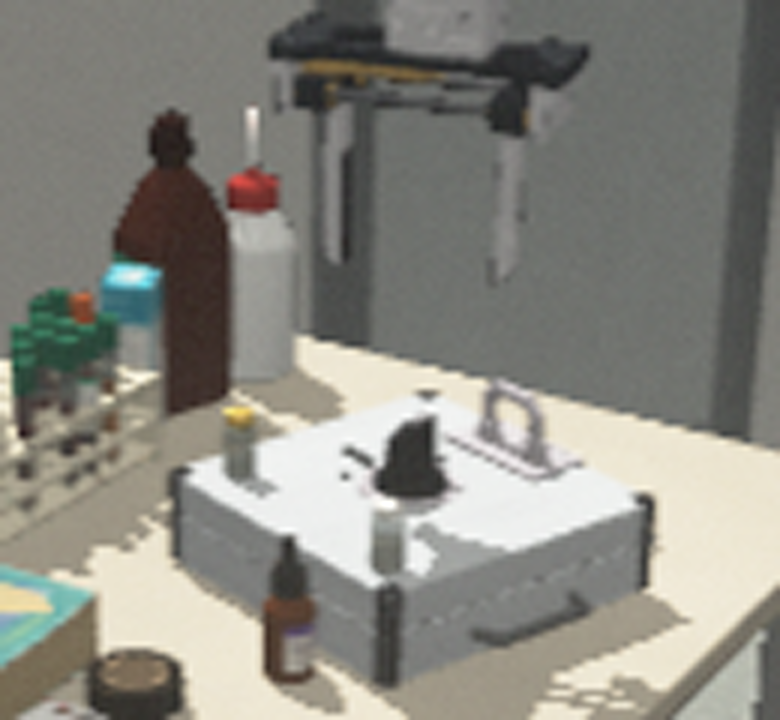

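The scene view shows the open jaws above the dial with the shackle clear of them. Descending.

```bash
python3 -m inch '[{"linear":[0,0.02,-0.3],"twist":0,"gripper":0.7},{"linear":[0,0.02,-0.6],"twist":0,"gripper":0.7},{"linear":[0,0.02,-0.8],"twist":0,"gripper":0.7},{"linear":[0,0.02,-0.8],"twist":0,"gripper":0.7},{"linear":[0,0.02,-0.8],"twist":0,"gripper":0.7}]'
```

```text
time: 2.53
tool_pos: [0.5402, -0.0633, 0.1468]
ee_rot: [-3.139, -0.001, 1.765]
wrist_force: [-0.3, 0.7, 0.1]
width: 0.0665
```

Fingertips are now at 0.125, above the bar top at 0.106. I'll go the last 49 mm.

```bash
python3 -m inch '[{"linear":[0.013,0,-0.2],"twist":0,"gripper":0.7},{"linear":[0.013,0,-0.35],"twist":0,"gripper":0.7},{"linear":[0.013,0,-0.48],"twist":0,"gripper":0.7},{"linear":[0.013,0,-0.48],"twist":0,"gripper":0.7},{"linear":[0.013,0,-0.48],"twist":0,"gripper":0.7}]'
python3 -m inch '[{"linear":[0,0,0],"twist":0,"gripper":0.45},{"linear":[0,0,0],"twist":0,"gripper":0.3},{"linear":[0,0,0],"twist":0,"gripper":0.2},{"linear":[0,0,0],"twist":0,"gripper":0.2}]'
python3 - <<'E'
from h import *
s=snap('top'); save(s,'t2.png',(275,125,385,230),7); s=snap('scene'); save(s,'s2.png',(240,130,330,210),8)
E
```

```text
time: 2.95
tool_pos: [0.5434, -0.0629, 0.1012]
ee_rot: [3.14, 0.001, 1.767]
wrist_force: [0.9, 0.2, 1.0]
width: 0.0657
time: 3.28
tool_pos: [0.5434, -0.0623, 0.1006]
ee_rot: [3.14, 0.001, 1.768]
wrist_force: [-0.0, 0.7, 0.3]
width: 0.0425
```

View pics/s2.png

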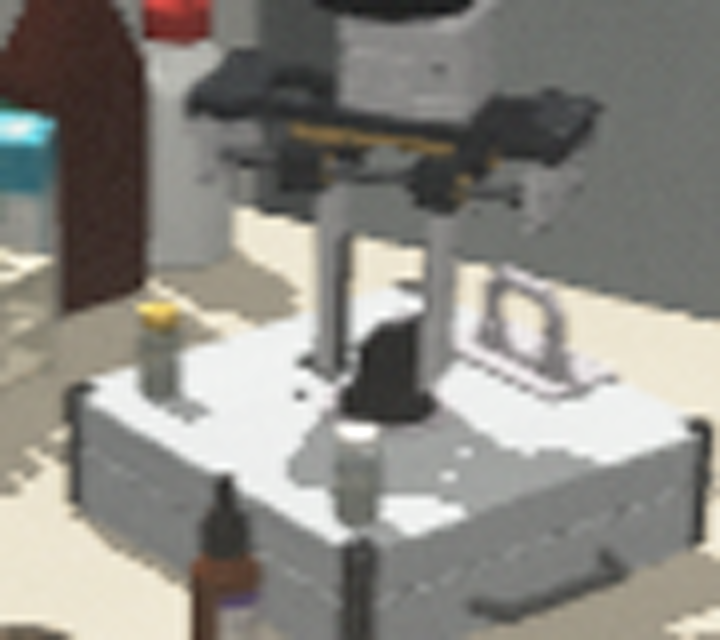

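The bar sits between the two fingers. Close on it.

```bash
python3 -m inch '[{"linear":[-0.015,-0.01,-0.02],"twist":0,"gripper":0.2},{"linear":[-0.015,-0.01,-0.02],"twist":0,"gripper":0.2},{"linear":[-0.015,-0.01,-0.02],"twist":0,"gripper":0.18}]'
python3 -m inch '[{"linear":[0,0,0],"twist":0,"gripper":0},{"linear":[0,0,0],"twist":0,"gripper":0},{"linear":[0,0,0],"twist":0,"gripper":0},{"linear":[0,0,0],"twist":0,"gripper":0},{"linear":[0,0,0],"twist":0,"gripper":0}]'; python3 -c "
from bench import robot;o=robot.get_obs();print(o['wrist_torque'],o['joint_positions'])"
```

```text
time: 3.63
tool_pos: [0.541, -0.0632, 0.0972]
ee_rot: [-3.141, -0.0, 1.768]
wrist_force: [-1.2, -0.3, 0.8]
width: 0.0177
time: 4.05
tool_pos: [0.5412, -0.0633, 0.0972]
ee_rot: [-3.141, 0.0, 1.768]
wrist_force: [-0.0, -0.4, -1.9]
width: 0.0148
[-0.23377783 -0.15289234 -0.07148488] [-2.20340606e-01  1.38199633e-01  1.57674963e+00 -2.80992157e-04
  1.42691909e+00 -4.17251607e-01]
```

Gripped at 14.8 mm with almost no side force. I'll turn +1.03 rad (about 59°).

```bash
python3 -m inch '[{"linear":[0,0,0],"twist":0.06,"gripper":0},{"linear":[0,0,0],"twist":0.12,"gripper":0},{"linear":[0,0,0],"twist":0.18,"gripper":0},{"linear":[0,0,0],"twist":0.24,"gripper":0},{"linear":[0,0,0],"twist":0.30,"gripper":0},{"linear":[0,0,0],"twist":0.36,"gripper":0},{"linear":[0,0,0],"twist":0.42,"gripper":0},{"linear":[0,0,0],"twist":0.48,"gripper":0},{"linear":[0,0,0],"twist":0.5,"gripper":0},{"linear":[0,0,0],"twist":0.5,"gripper":0}]'; python3 -c "
from bench import robot;o=robot.get_obs();print(o['wrist_torque'],o['joint_positions'])"
```

```text
time: 4.88
tool_pos: [0.5413, -0.0632, 0.0973]
ee_rot: [3.141, 0.0, 2.291]
wrist_force: [1.6, -0.4, -2.6]
width: 0.0138
[-0.16936784 -0.22848057 -0.16314396] [-2.20266288e-01  1.38196275e-01  1.57662162e+00  9.36739743e-05
  1.42663773e+00 -9.40402598e-01]
```

```bash
python3 -m inch '[{"linear":[0,0,0],"twist":0.06,"gripper":0},{"linear":[0,0,0],"twist":0.12,"gripper":0},{"linear":[0,0,0],"twist":0.18,"gripper":0},{"linear":[0,0,0],"twist":0.24,"gripper":0},{"linear":[0,0,0],"twist":0.30,"gripper":0},{"linear":[0,0,0],"twist":0.36,"gripper":0},{"linear":[0,0,0],"twist":0.42,"gripper":0},{"linear":[0,0,0],"twist":0.48,"gripper":0},{"linear":[0,0,0],"twist":0.485,"gripper":0},{"linear":[0,0,0],"twist":0.485,"gripper":0}]'; python3 -m inch '[{"linear":[0,0,0],"twist":0,"gripper":0},{"linear":[0,0,0],"twist":0,"gripper":0},{"linear":[0,0,0],"twist":0,"gripper":0}]';python3 -c "
from h import *
o=robot.get_obs();print(o['wrist_torque'],o['joint_positions'])
s=snap('top'); save(s,'t3.png',(275,125,385,230),7); s=snap('scene'); save(s,'s3.png',(240,130,330,210),8)"
```

```text
time: 5.72
tool_pos: [0.5414, -0.0631, 0.0973]
ee_rot: [3.141, 0.0, 2.798]
wrist_force: [1.8, -1.3, -3.7]
width: 0.0136
time: 5.97
tool_pos: [0.5414, -0.0631, 0.0973]
ee_rot: [3.141, 0.0, 2.799]
wrist_force: [1.9, -0.9, -4.9]
width: 0.0139
[-0.02701636 -0.57447359 -0.00431072] [-2.20169501e-01  1.38209807e-01  1.57655386e+00  3.46799011e-04
  1.42658761e+00 -1.44808258e+00]
```

View pics/s3.png

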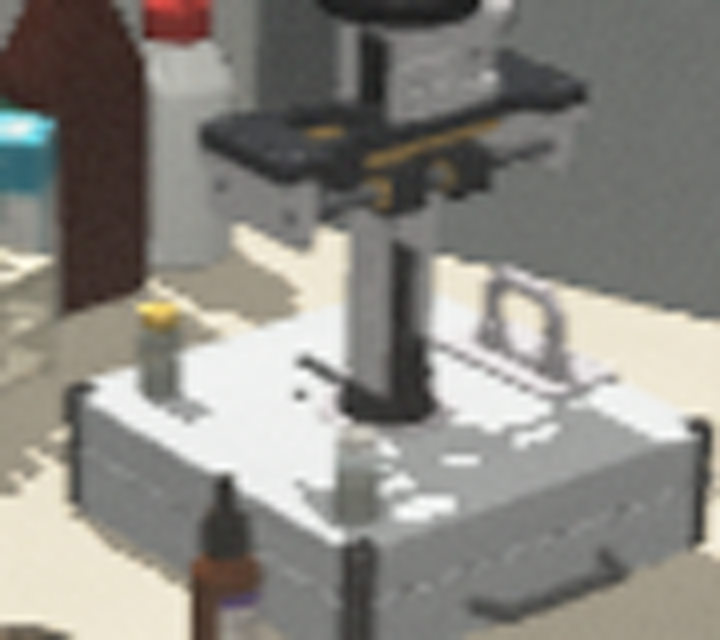

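The jaws now lie along the case's y axis and the torque about z is near zero, so the dial sits in its click. I'll release it and rise.

```bash
python3 -m inch '[{"linear":[0,0,0],"twist":0,"gripper":0.2},{"linear":[0,0,0],"twist":0,"gripper":0.35},{"linear":[0,0,0],"twist":0,"gripper":0.5},{"linear":[0,0,0],"twist":0,"gripper":0.5},{"linear":[0,0,0.25],"twist":0,"gripper":0.5},{"linear":[0,0,0.55],"twist":0,"gripper":0.5},{"linear":[0,0,0.9],"twist":0,"gripper":0.5},{"linear":[0,0,0.9],"twist":0,"gripper":0.5}]'
python3 -m inch '[{"linear":[-0.2,0.3,0.1],"twist":0,"gripper":0.5},{"linear":[-0.5,0.6,0.2],"twist":0,"gripper":0.5},{"linear":[-0.7,0.9,0.2],"twist":0,"gripper":0.5},{"linear":[-0.7,0.9,0.2],"twist":0,"gripper":0.5}]'
python3 -c "
from h import *
s=snap('top'); save(s,'t4.png',(275,125,385,230),7); s=snap('scene'); save(s,'s4.png',(240,150,340,220),8)"
```

```text
time: 6.73
tool_pos: [0.5447, -0.0639, 0.1961]
ee_rot: [3.14, 0.014, 2.799]
wrist_force: [0.0, -0.3, 2.2]
width: 0.047
time: 7.07
tool_pos: [0.4686, 0.0309, 0.2089]
ee_rot: [3.139, 0.0, 2.804]
wrist_force: [0.2, -0.5, -0.5]
width: 0.047
```

View pics/s4.png

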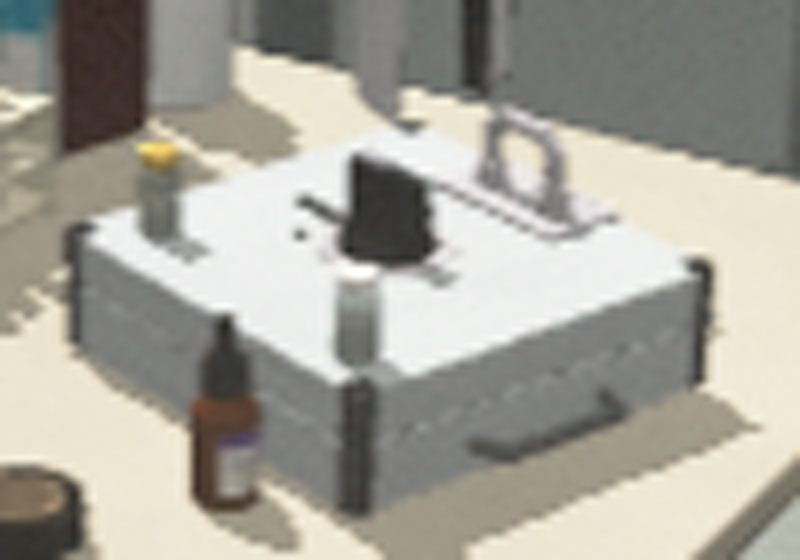

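View pics/t4.png

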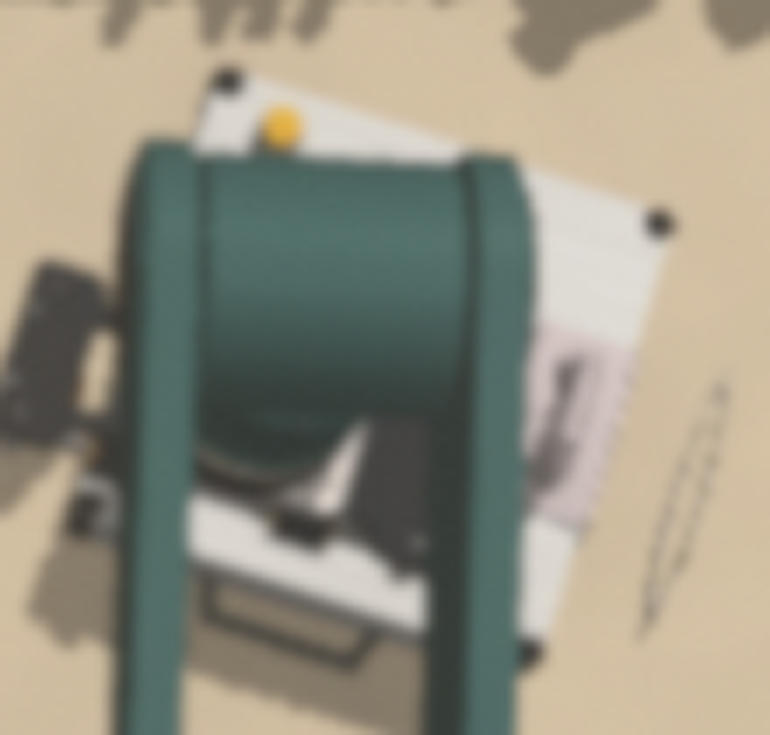

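The scene view shows the nose pointing at the ridge; the arm hides the top view. I'll measure the angle from the bar's top edge in the scene view.

```bash
python3 - <<'E'
from h import *
s=load('scene'); save(s,'s4z.png',(272,162,312,192),20)
c=np.array([.5416,-.0632]);y=-.342
for a in(-.12,0,.12):
  d=np.array([np.cos(y+a),np.sin(y+a)])
  print(a,[np.round((np.array(proj(s,np.r_[c+d*r,z]))-[272,162])*20) for r,z in((-.024,.106),(.024,.106),(.035,.07),(.051,.07))])
E
```

```text
-0.12 [array([396., 210.]), array([252., 120.]), array([216., 274.]), array([171., 244.])]
0 [array([408., 207.]), array([240., 123.]), array([198., 279.]), array([145., 252.])]
0.12 [array([419., 203.]), array([229., 127.]), array([182., 285.]), array([121., 260.])]
```

View pics/s4z.png

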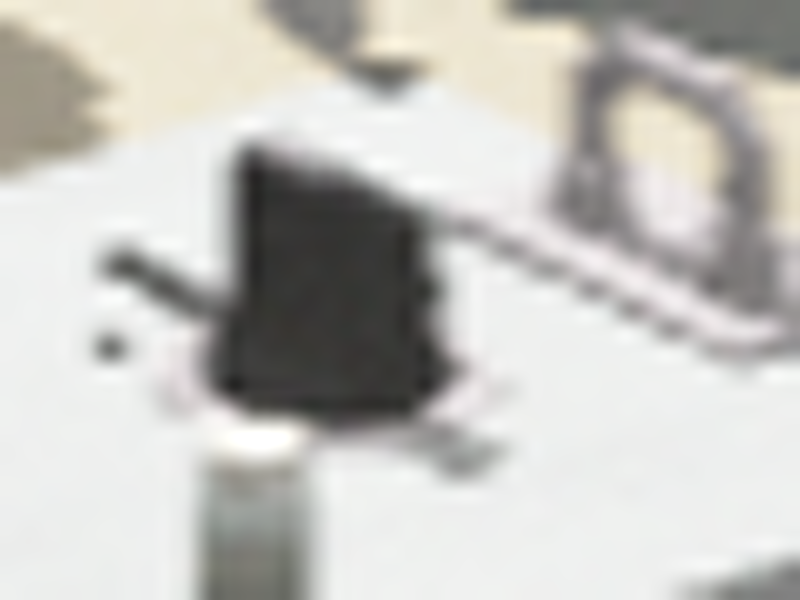

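The slope in this view is too coarse, so I want a clean top view. Going above the shackle should uncover the dial.

```bash
python3 -m inch '[{"linear":[0.1,-0.4,0],"twist":0,"gripper":0.5},{"linear":[0.2,-0.7,0],"twist":0,"gripper":0.5},{"linear":[0.2,-0.9,0],"twist":0,"gripper":0.5},{"linear":[0.2,-0.9,0],"twist":0,"gripper":0.5}]'
python3 -m inch '[{"linear":[0.1,-0.4,0],"twist":0,"gripper":0.5},{"linear":[0.2,-0.7,0],"twist":0,"gripper":0.5},{"linear":[0.22,-0.84,0],"twist":0,"gripper":0.5},{"linear":[0.22,-0.84,0],"twist":0,"gripper":0.5},{"linear":[0.22,-0.84,0],"twist":0,"gripper":0.5}]'
python3 -c "
from h import *
s=snap('top'); save(s,'t5.png',(275,125,385,230),7);save(s,'t5z.png',(310,155,350,190),20); s=snap('scene'); save(s,'s5.png',(240,120,340,220),7)"
```

```text
time: 7.5
tool_pos: [0.4919, -0.0677, 0.2066]
ee_rot: [-3.139, -0.001, 2.794]
wrist_force: [0.4, 0.2, 0.1]
width: 0.0469
time: 7.92
tool_pos: [0.5131, -0.1472, 0.2069]
ee_rot: [3.14, -0.002, 2.798]
wrist_force: [0.1, -0.7, -0.1]
width: 0.0472
```

View pics/t5z.png

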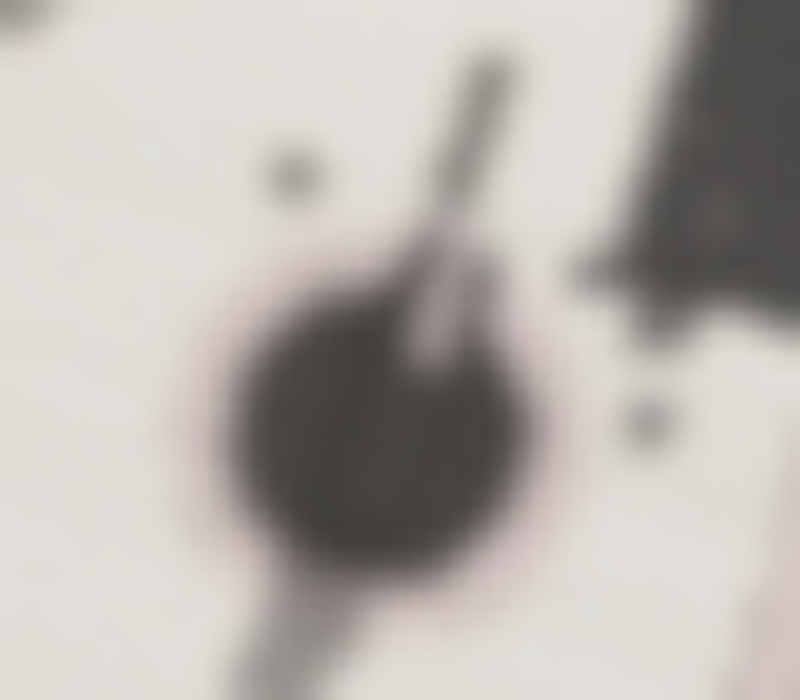

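View pics/s5.png

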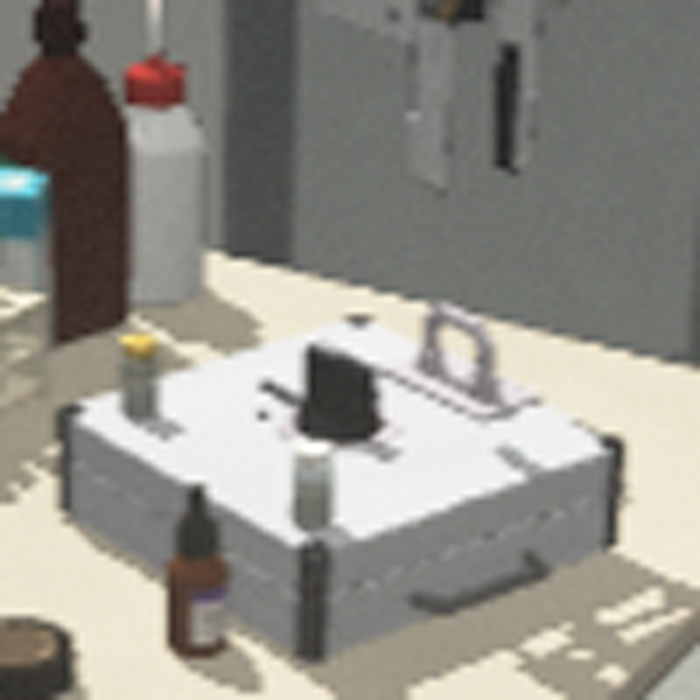

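Pointer line (425,350)→(450,265) runs along the ridge (462,205)→(500,65), so the dial is open. Before grasping, I'll check the shackle bar's position in the depth images from the first clear views.

```bash
python3 - <<'E'
from h import *
c=np.array([.5416,-.0632]);y=-.342
R=np.array([[np.cos(y),-np.sin(y)],[np.sin(y),np.cos(y)]])
sc=load('scene')
rr=[]
for v in range(155,195):
  for u in range(290,325):
    p=bydepth(sc,u,v); q=R.T@(p[:2]-c)
    if p[2]>.1 and abs(q[0])<.05 and abs(q[1]+.085)<.03: rr.append([*q,p[2],u,v])
rr=np.array(rr); print(np.round(rr,3)); print(rr.mean(0))
save(sc,'sh.png',(290,152,325,187),20)
E
```

```text
[[ 1.00e-02 -8.30e-02  1.11e-01  3.03e+02  1.63e+02]
 [ 5.00e-03 -8.30e-02  1.12e-01  3.04e+02  1.63e+02]
 [ 1.80e-02 -8.40e-02  1.04e-01  3.02e+02  1.64e+02]
 [ 8.00e-03 -8.00e-02  1.08e-01  3.03e+02  1.64e+02]
 [ 3.00e-03 -8.10e-02  1.09e-01  3.04e+02  1.64e+02]
 [ 1.00e-03 -8.40e-02  1.09e-01  3.05e+02  1.64e+02]
 [ 0.00e+00 -8.90e-02  1.08e-01  3.06e+02  1.64e+02]
 [ 1.40e-02 -8.10e-02  1.01e-01  3.02e+02  1.65e+02]
 [ 1.00e-02 -8.30e-02  1.02e-01  3.03e+02  1.65e+02]
 [ 0.00e+00 -7.90e-02  1.07e-01  3.04e+02  1.65e+02]
 [ 4.00e-03 -8.70e-02  1.04e-01  3.05e+02  1.65e+02]
 [-9.00e-03 -8.00e-02  1.10e-01  3.06e+02  1.65e+02]
 [-1.00e-02 -8.40e-02  1.09e-01  3.07e+02  1.65e+02]
 [-1.70e-02 -8.30e-02  1.12e-01  3.08e+02  1.65e+02]
 [-4.00e-03 -8.00e-02  1.04e-01  3.05e+02  1.66e+02]
 [-6.00e-03 -8.40e-02  1.03e-01  3.06e+02  1.66e+02]
 [-1.10e-02 -8.40e-02  1.05e-01  3.07e+02  1.66e+02]
 [-1.80e-02 -8.20e-02  1.08e-01  3.08e+02  1.66e+02]
 [-1.60e-02 -8.90e-02  1.06e-01  3.09e+02  1.66e+02]
 [-1.40e-02 -8.10e-02  1.03e-01  3.07e+02  1.67e+02]
 [-2.00e-02 -8.00e-02  1.05e-01  3.08e+02  1.67e+02]
 [-2.60e-02 -8.00e-02  1.07e-01  3.09e+02  1.67e+02]
 [-2.70e-02 -8.40e-02  1.07e-01  3.10e+02  1.67e+02]
 [-2.10e-02 -8.50e-02  1.00e-01  3.09e+02  1.68e+02]]
[-5.37293531e-03 -8.30796635e-02  1.06377121e-01  3.05833333e+02
  1.65291667e+02]
```

View pics/sh.png

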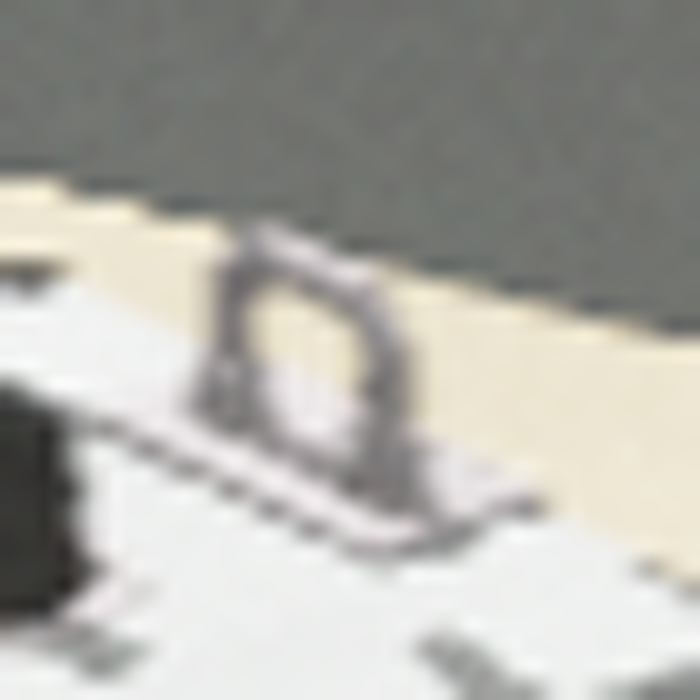

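Depth puts the bar at case (-5±5, -83) mm, z≈0.106, which agrees with the nominal (0, -85), 0.105. Descending onto it.

```bash
python3 -m inch '[{"linear":[0,0.03,-0.3],"twist":0,"gripper":0.5},{"linear":[0,0.03,-0.5],"twist":0,"gripper":0.5},{"linear":[0,0.03,-0.6],"twist":0,"gripper":0.5},{"linear":[0,0.03,-0.6],"twist":0,"gripper":0.5},{"linear":[0,0.03,-0.6],"twist":0,"gripper":0.5}]'
```

```text
time: 8.43
tool_pos: [0.5132, -0.1433, 0.1477]
ee_rot: [3.141, -0.0, 2.801]
wrist_force: [0.0, -0.4, 0.6]
width: 0.0471
```

```bash
python3 -m inch '[{"linear":[0,0,-0.15],"twist":0,"gripper":0.5},{"linear":[0,0,-0.3],"twist":0,"gripper":0.5},{"linear":[0,0,-0.4],"twist":0,"gripper":0.5},{"linear":[0,0,-0.4],"twist":0,"gripper":0.5},{"linear":[0,0,-0.4],"twist":0,"gripper":0.35},{"linear":[0,0,-0.4],"twist":0,"gripper":0.2},{"linear":[0,0,-0.4],"twist":0,"gripper":0.18}]'
python3 -c "
from h import *
s=snap('scene'); save(s,'s6.png',(240,120,340,220),7)"
```

```text
time: 9.02
tool_pos: [0.5141, -0.1445, 0.109]
ee_rot: [3.142, 0.003, 2.799]
wrist_force: [-0.0, -0.5, 0.6]
width: 0.0305
```

View pics/s6.png

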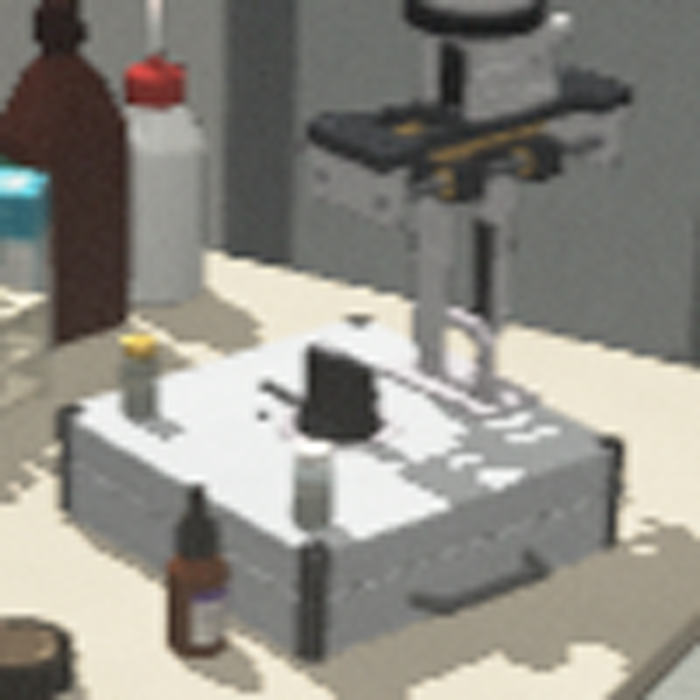

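The bar lies between the fingers, centred once parallax is allowed for. Close.

```bash
python3 -m inch '[{"linear":[-0.01,0.01,-0.01],"twist":0,"gripper":0},{"linear":[-0.01,0.01,-0.01],"twist":0,"gripper":0},{"linear":[-0.01,0.01,-0.01],"twist":0,"gripper":0},{"linear":[-0.01,0.01,-0.01],"twist":0,"gripper":0},{"linear":[-0.01,0.01,-0.01],"twist":0,"gripper":0},{"linear":[-0.01,0.01,-0.01],"twist":0,"gripper":0}]'
```

```text
time: 9.57
tool_pos: [0.5123, -0.1431, 0.1067]
ee_rot: [3.141, 0.0, 2.799]
wrist_force: [-0.1, 1.1, 2.1]
width: 0.0091
```

Width of 9.1 mm matches the 10 mm bar. I'll lift slowly and watch the force.

```bash
python3 -m inch '[{"linear":[0,0,0.02],"twist":0,"gripper":0},{"linear":[0,0,0.04],"twist":0,"gripper":0},{"linear":[0,0,0.06],"twist":0,"gripper":0},{"linear":[0,0,0.08],"twist":0,"gripper":0},{"linear":[0,0,0.08],"twist":0,"gripper":0},{"linear":[0,0,0.08],"twist":0,"gripper":0}]'
```

```text
time: 10.07
tool_pos: [0.5124, -0.1432, 0.1146]
ee_rot: [3.142, 0.0, 2.799]
wrist_force: [0.0, 0.9, -0.8]
width: 0.0088
```

It is past the 4 mm block with no resistance. Continue.

```bash
python3 -m inch '[{"linear":[0,0,0.05],"twist":0,"gripper":0},{"linear":[0,0,0.1],"twist":0,"gripper":0},{"linear":[0,0,0.15],"twist":0,"gripper":0},{"linear":[0,0,0.2],"twist":0,"gripper":0},{"linear":[0,0,0.25],"twist":0,"gripper":0},{"linear":[0,0,0.3],"twist":0,"gripper":0},{"linear":[0,0,0.35],"twist":0,"gripper":0},{"linear":[0,0,0.4],"twist":0,"gripper":0},{"linear":[0,0,0.45],"twist":0,"gripper":0},{"linear":[0,0,0.5],"twist":0,"gripper":0}]'
python3 -m inch '[{"linear":[0,0,0.1],"twist":0,"gripper":0},{"linear":[0,0,0.2],"twist":0,"gripper":0},{"linear":[0,0,0.3],"twist":0,"gripper":0},{"linear":[0,0,0.4],"twist":0,"gripper":0},{"linear":[0,0,0.5],"twist":0,"gripper":0},{"linear":[0,0,0.6],"twist":0,"gripper":0},{"linear":[0,0,0.7],"twist":0,"gripper":0},{"linear":[0,0,0.8],"twist":0,"gripper":0},{"linear":[0,0,0.8],"twist":0,"gripper":0}]'
python3 -c "
from h import *
s=snap('scene'); save(s,'s7.png',(240,80,340,220),5)"
```

```text
time: 10.9
tool_pos: [0.5123, -0.1432, 0.165]
ee_rot: [3.141, 0.0, 2.799]
wrist_force: [-0.2, 0.9, -0.4]
width: 0.009
time: 11.65
tool_pos: [0.5133, -0.1435, 0.2476]
ee_rot: [-3.141, 0.005, 2.799]
wrist_force: [-0.1, -0.6, -0.1]
width: 0.009
```

View pics/s7.png

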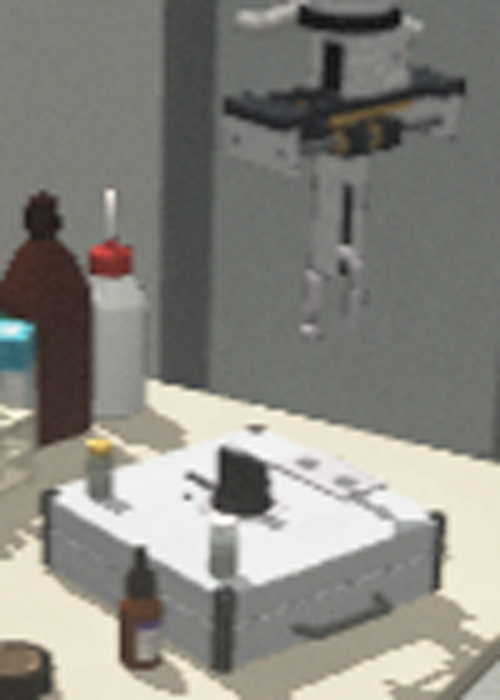

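The shackle is out and hanging legs down, with both strap holes visible. Leg ends are about 105 mm above the lid; I'll add 50 mm of margin, let it settle, then check tilt and the dial.

```bash
python3 -m inch '[{"linear":[0,0,0.1],"twist":0,"gripper":0},{"linear":[0,0,0.2],"twist":0,"gripper":0},{"linear":[0,0,0.3],"twist":0,"gripper":0},{"linear":[0,0,0.4],"twist":0,"gripper":0},{"linear":[0,0,0.5],"twist":0,"gripper":0},{"linear":[0,0,0.5],"twist":0,"gripper":0},{"linear":[0,0,0.5],"twist":0,"gripper":0},{"linear":[0,0,0.5],"twist":0,"gripper":0},{"linear":[0,0,0.5],"twist":0,"gripper":0},{"linear":[0,0,0.5],"twist":0,"gripper":0}]'
python3 -m inch '[{"linear":[0,0,0],"twist":0,"gripper":0},{"linear":[0,0,0],"twist":0,"gripper":0},{"linear":[0,0,0],"twist":0,"gripper":0},{"linear":[0,0,0],"twist":0,"gripper":0},{"linear":[0,0,0],"twist":0,"gripper":0},{"linear":[0,0,0],"twist":0,"gripper":0},{"linear":[0,0,0],"twist":0,"gripper":0},{"linear":[0,0,0],"twist":0,"gripper":0},{"linear":[0,0,0],"twist":0,"gripper":0},{"linear":[0,0,0],"twist":0,"gripper":0}]'
python3 -c "
from h import *
s=snap('scene'); save(s,'s8.png',(285,70,335,140),8)
print(np.abs(robot.get_obs()['qvel']).max())
c=np.array([.5133,-.1435]);y=-.342;R=np.array([[np.cos(y),-np.sin(y)],[np.sin(y),np.cos(y)]])
for d,z in((.022,-.075),(.022,0),(-.022,0),(-.022,-.06)):
  print(d,z,(np.array(proj(s,np.r_[c+R@[d,0],.2945+z]))-[285,70])*8)
for v in range(70,140):
  for u in range(285,335):
    p=bydepth(s,u,v); 
    q=R.T@(p[:2]-c)
    if abs(q[0])<.05 and abs(q[1])<.06 and p[2]<.262 and p[2]>.12 : print(np.round([*q,p[2]],3),u,v,end=';')
s=snap('top'); save(s,'t8.png',(275,125,385,230),7)
"
```

```text
time: 12.53
tool_pos: [0.512, -0.1431, 0.2936]
ee_rot: [3.141, -0.002, 2.799]
wrist_force: [0.2, 0.1, -2.0]
width: 0.0093
time: 13.37
tool_pos: [0.5123, -0.1432, 0.2945]
ee_rot: [3.142, 0.0, 2.799]
wrist_force: [-1.2, -1.2, -1.3]
width: 0.0093
0.002507483503869594
0.022 -0.075 [141.06392623 518.71909493]
0.022 0 [148.1684161  362.12064788]
-0.022 0 [214.4727077  384.77662085]
-0.022 -0.06 [207.54082943 512.7063985 ]
[ 0.019 -0.006  0.261] 305 124;[0.024 0.004 0.258] 302 125;[0.018 0.004 0.259] 303 125;[0.015 0.002 0.26 ] 304 125;[ 0.012 -0.001  0.26 ] 305 125;[0.022 0.005 0.255] 302 126;[0.015 0.007 0.257] 303 126;[0.014 0.002 0.256] 304 126;[ 0.013 -0.002  0.256] 305 126;[0.025 0.002 0.249] 302 127;[0.016 0.005 0.252] 303 127;[0.013 0.004 0.253] 304 127;[ 0.013 -0.002  0.252] 305 127;[0.017 0.01  0.249] 302 128;[ 0.024 -0.002  0.245] 303 128;[0.015 0.001 0.248] 304 128;[ 0.012 -0.001  0.249] 305 128;[-0.02   0.01   0.259] 309 128;[-0.024  0.009  0.26 ] 310 128;[-0.025  0.005  0.259] 311 128;[-0.027  0.001  0.259] 312 128;[0.018 0.008 0.245] 302 129;[0.014 0.007 0.246] 303 129;[0.014
[... 408 characters left out ...]
6] 304 131;[-0.031  0.014  0.251] 310 131;[-0.026  0.005  0.248] 311 131;[-0.03   0.003  0.249] 312 131;[0.019 0.001 0.232] 303 132;[0.013 0.002 0.233] 304 132;[-0.021  0.004  0.243] 310 132;[-0.025  0.003  0.244] 311 132;[-0.028  0.001  0.244] 312 132;[0.017 0.008 0.23 ] 302 133;[ 0.023 -0.003  0.226] 303 133;[ 0.016 -0.001  0.228] 304 133;[ 0.017 -0.007  0.226] 305 133;[-0.023  0.006  0.24 ] 310 133;[-0.028  0.006  0.242] 311 133;[-0.03   0.003  0.241] 312 133;[0.018 0.007 0.225] 302 134;[0.019 0.001 0.224] 303 134;[ 0.016 -0.001  0.224] 304 134;[ 0.012 -0.002  0.225] 305 134;[0.018 0.007 0.221] 302 135;[0.012 0.008 0.223] 303 135;[0.007 0.007 0.224] 304 135;[ 0.012 -0.002  0.221] 305 135;
```

View pics/s8.png

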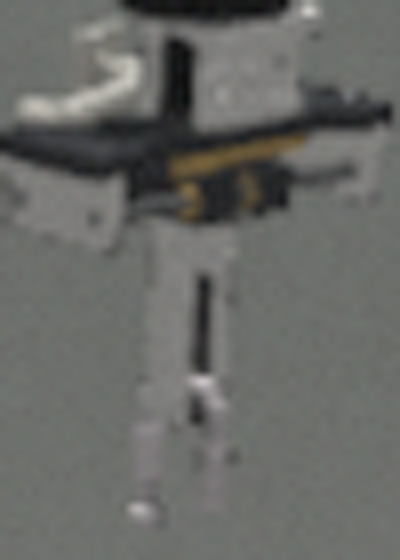

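View pics/t8.png

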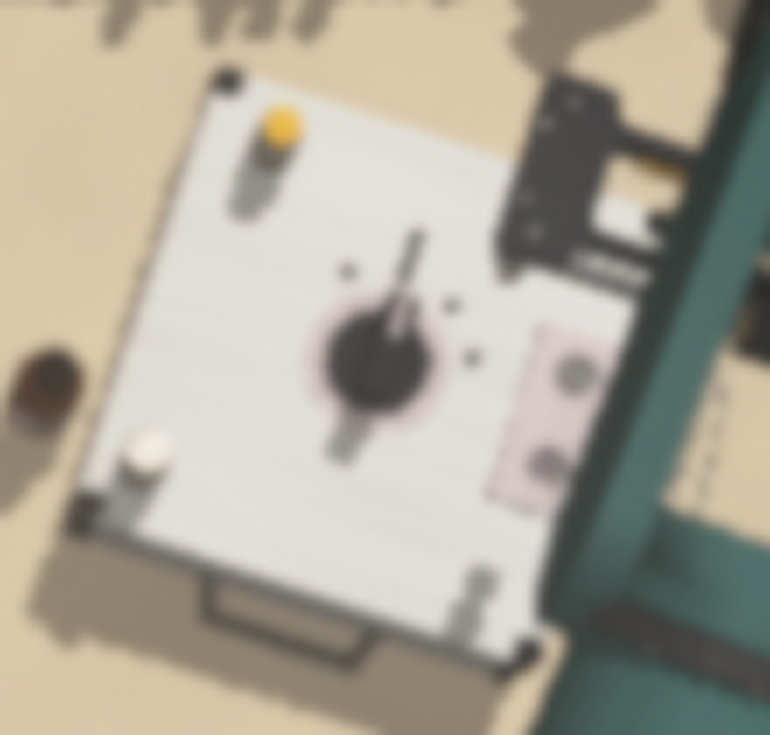

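```bash
python3 -c "
from bench import robot
o=robot.get_obs();print(o['time'],o['tool_pos'],o['width'])
print(robot.close_job())"
```

```text
13.4667 [ 0.5122769  -0.14318537  0.29451908] 0.008845233199005842
the job is handed in; nothing more can be done
None
```

I turned the dial about 1.03 rad counter-clockwise to its open click, then pulled the shackle straight up. I handed the job in at 13.5 s, with the shackle still held in the gripper.

**Last checks, before hand-in:**
- **Dial:** the top view shows the pointer in line with the ridge, after I let go and again after the lift. An earlier estimate from the scene view's bar slope was too coarse and read a few degrees off. The close top view settled it.
- **Shackle free:** both strap holes are empty. The lift met no noticeable resistance, including past the 4 mm block.
- **Shackle held:** it was still, gripped at about 9 mm on the 10 mm bar. The leg ends are about 150 mm above the lid (lowest depth reading z ≈ 0.22).
- **Upright:** both leg ends appear within about 10 px of where an upright shackle would put them, in an 8x enlargement (about 1 px in the picture itself). The leg depth points are noisy, so a tilt of a few degrees can't be ruled out from them. They also suggest the grip is about 4 mm off the bar's middle.
- **Other things:** both vials, the dropper bottle and the visible part of the forceps look unmoved. I didn't check the label roll or timer again; the arm never went near them. Every force reading stayed under about 6 N.

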